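Roll the sample canister into its V cradle

TASK

The long metal sample canister is lying loose on the bench. Without grasping or lifting it, push it gently from the side with the fingertips so that it rolls along the bench, up the low ramp and into the V groove of the grey cradle; then push it by its end along the groove until it rests against the cradle's end plate. Leave everything else where it stands, and finish clear of it all.

Things in the scene. Friction and masses are not known exactly. Their poses are not given: they have to be found in the camera images.
- canister: The long canister: smooth closed aluminium cylinder, 40 mm across, 130 mm long, flush ribbed cap at one end, 0.17-0.35 kg, lying on its side. Slippery (friction 0.3-0.5): a level push at its side rolls it; it soon stops on the flat but rolls back off the ramp. Origin at its centre, y along its axis (cap at +y); x, z turn with it. Starts before the ramp, within 9 degrees of parallel to the groove.
- cradle: Grey plastic V-block fixed to the bench, 200 mm long along its y (the groove's direction). Origin at bench height under the groove's bottom line, mid-length. x: level, the way to roll. Groove bottom at x 0, z 2 mm; flanks rise at 30 degrees, the far one to 28 mm high at x +45 mm, flat top to x +61 mm. The seated canister's centre is at x 0, z 25 mm. The +y end is open.
- cradle_crest (a point): Mid-length of the cradle's crest, the edge between ramp and groove: 12 mm above the bench, at x -17 mm in the cradle's frame. The ramp, 200 mm wide, falls straight from here to the bench at x -82 mm.
- cradle_stop (a point): Inner face of the end plate that closes the cradle's -y end, on the axis of the seated canister: y -95 mm in the cradle's frame, 25 mm above the bench. The plate is 40 mm high, 8 mm thick, x -19 to +61 mm. A canister resting on it has its centre at y -30 mm; it starts 30 to 50 mm short of that.
- short_canister: Bystander: a short aluminium canister standing upright, 36 mm in diameter, 78 mm tall, just behind the cradle's far flank. Origin at the centre of its foot.
- spray: Bystander: a white plastic bottle, 72 mm in diameter and 170 mm tall, upright. Origin at the centre of its foot.
- dish: Bystander: a flat black round dish, 90 mm in diameter, 18 mm high. Origin at the centre of its underside.
- tip_box: Bystander: a blue plastic box 60 x 90 x 45 mm high. Origin at the centre of its underside.
- vial: Bystander: a small amber vial with a green cap, 28 mm in diameter, 45 mm tall, upright beside the ramp. Origin at the centre of its foot.
- syringe: Bystander: an empty syringe without needle lying on the bench, about 160 mm long along its x axis and 34 mm wide, 23 mm high. Origin on the bench under its finger flange.
- tube_rack: Bystander: a white rack 70 x 160 mm with ten small tubes, 71 mm high in all. Origin at the centre of its underside.
There are look-alikes about, which are no part of the job. Leave any red look-alike of the canister alone. Several things have the shape of the cradle; the one meant has the colours described above.

How it is judged (in metres and radians):
On the way, in this order (a step that is already met when the one before it is completed fails the run):
1. the canister has rolled about half a turn (angle between canister's own z axis and vertical above 2.2 rad), for 0.02 s.
2. the canister lies in the V groove, still clear of the end plate (x of canister in the frame of cradle between -0.005 and 0.005 m and z of canister in the frame of cradle between 0.02 and 0.0285 m and angle between the y axis of canister and the y axis of cradle, either way round below 0.08 rad and y of canister in the frame of cradle above -0.022 m), for 0.2 s.
3. the canister rests against the end plate (x of canister in the frame of cradle between -0.005 and 0.005 m and z of canister in the frame of cradle between 0.02 and 0.0285 m and angle between the y axis of canister and the y axis of cradle, either way round below 0.08 rad and y of canister in the frame of cradle between -0.033 and -0.025 m), for 0.2 s.
At the end, for the whole second after the job is handed in: The canister lies at rest in the V groove: its centre within 5 mm of the groove's middle line and 20 to 28.5 mm above the bench, its axis within 0.08 rad of the groove, and pushed up to the end plate (gap under 5 mm) (all of step 3 and linear speed of canister below 0.02 m/s); the robot touches nothing.
It fails at once if the canister is lifted (its centre above 42 mm; the crest brings it to about 33 mm) or taken between the fingers (height (world z) of canister above 0.042 m or (x of the grasp point in the frame of canister between -0.019 and 0.019 m and y of the grasp point in the frame of canister between -0.055 and 0.055 m and z of the grasp point in the frame of canister between -0.019 and 0.019 m)).
It fails at once if one end of the canister is tipped up by more than about 17 degrees (angle between canister's own y axis and vertical below 1.27 rad or angle between canister's own y axis and vertical above 1.87 rad).
It fails at once if the canister is thrown (over 0.6 m/s) or pushed roughly (over 40 N) (linear speed of canister above 0.6 m/s or contact force between the fingers and canister above 40 N).
It fails at once if a bystander is displaced by more than 15 mm (distance of any of short_canister, spray, dish, tip_box, vial, syringe, tube_rack from where it was at the start of the episode above 0.015 m).
It fails at once if a bystander is tipped over (angle between any of short_canister, spray, dish, tip_box, vial, syringe, tube_rack's own z axis and vertical above 0.4 rad).
It also fails if it takes over 51 s, if anything falls off the work surface, if the arm or the gripper's body presses on something with over 40 N, if the wrist force passes 120 N, or if a joint passes its speed limit or range.

ROBOT

A 6-joint arm with a two-finger parallel gripper is mounted at the origin on the work surface. World frame = base frame: x ahead of the robot, y to its left, z up, the work surface at z = 0. Lengths are in mm, angles in rad, forces in N, time in s.
With the tool pointing down it reaches from about 325 to 850 mm from the base axis. Payload 4.4 kg.
Tool frame: the origin (TCP) lies midway between the tips of the shut fingers; the grasp point (between the pads) lies 19 mm behind it (arm.grasp_offset is the distance from the TCP to the grasp point, in mm); z points along the fingers, x is the direction in which the jaws open and shut, and the axes are right-handed (so a half turn about z gives the same grasp; the last joint's range is limited). The gripper opens to 94 mm and grips with 3 to 60 N. Pads are 16 mm wide; open, the fingers measure 119 mm over their backs; the gripper's body (75 mm by 177 mm) begins 78 mm behind the grasp point.
Start: joints at [1.006, 0.207, 1.542, -0, 1.393, -0.15], TCP at [231.212, 526.468, 205.447] pointing down, gripper open.
Joint ranges: [-2.73, 2.73], [-0.86, 2.22], [0.23, 2.46], [-1.11, 4.25], [0.08, 2.63], [-2.82, 2.82]. Speed limits (rad/s): [2.79, 2.79, 3.14, 3.14, 3.14, 3.14].

INTERFACE

Orientations are given as a unit quaternion [x, y, z, w].
In Python, from bench import arm gives the robot as it stands.
- The arm moves only by the tool step_arm, never from a script. Its argument "motion" is text: rows parted by semicolons, each of 7 numbers parted by spaces: the shift along the tool's x, y, z in m, then the turn, a rotation vector about the tool's x, y, z in rad, then the opening, from -1 (shut) to 1 (fully open), so that 0 is half open. In form: dx dy dz ax ay az jaw; .... A call has 1 to 20 rows; each row shifts and turns the pose as measured when the row begins, along the tool's axes as they then stand; what a row does not reach is not made up. A row lasts 1/8 s, in which the tool goes at most 62.5 mm and 10.7 degrees, less where a joint would pass 70% of its speed; a pose out of reach is approached as far as the arm can. A call is refused whole if a number of a shift passes 0.0625 or a number of a turn 0.188, either way. A call with a gripper value outside its range is refused whole. The fingers move at their own pace and stop on an object; "squeeze" is the grip in N (left out, the last holds). Time passes only in rows, so rows that do not move let the fingers close. It gives the time, the measured TCP pose, the force and the opening at its end, in the units of the state.
- arm.state(): the state, without advancing time (a new reading comes with each control period).
- arm.snapshot(name): name is "side" or "top"; returns the picture (400x640x3 uint8, red, green, blue); there is no depth.
- arm.calibration(name): a dict with "K" (3x3 intrinsics, pixels), "rvec" (rotation vector, rad) and "tvec" (3), from world to camera coordinates, as OpenCV has them. Camera axes: x right, y down, z forward; pixel columns grow to the right and rows downward; lengths in mm; the calibration is good to about 2 mm. A picture is of the moment at which its call begins. calibration takes no time and is no camera call.
- arm.job_done(): hands the job in, once; it reports no verdict.
Trained networks look in the newest picture that a camera, given by its name, has taken for a name from the list of things; names that differ only in an ending like _2 or _b are one class to them, and where a whole thing is asked for, a point or a joint stands for the part that bears it (a point fixed in the world has none). Each returns a list of dicts, best first, with "conf" (0 to 1); they miss things now and then, are a little off and sometimes report something else, mostly with a low value. They report only what shows in the picture. A call takes as long as a camera call. They do not tell look-alikes from the thing itself.
- arm.silhouettes(camera, target): "pixels" (400x640 bool, what is visible of it) and "uv" ([column, row] in pixels, amid what is visible of it).
- arm.pinpoint(camera, target): "uv" ([column, row] in pixels: a listed point, or the origin of a listed thing).
The state is a dict: "t": time; "qpos": joint angles; "qvel": joint speeds; "joint_efforts": joint torques, N m; "position": TCP position; "tcp_rot": TCP orientation; "ft_force": force on the tool from outside, world axes, zero at the start; "ft_torque": the same for the moment, N m; "opening": opening from 0.0 (shut) to 1.0 (fully open).
Only numpy, scipy, OpenCV 4.12 (cv2) and the standard library are available. Lean on these libraries where they do the work, as an engineer would, in place of code of your own. Each camera call takes 0.05 s, during which the arm holds its last target. There are 200 camera calls.

## Working session

There is one attempt and no reset: what is moved stays moved. The work goes in short steps, Python scripts to look and compute and a tool call to move; the robot and the scene stay as the last step left them, time stands still between calls to the robot, and variables do not carry over. Pictures are saved under pics/ and viewed, about 8 in all and at most 12, crops included, and the job is handed in when it is done.

Besides the shell and the picture viewer there is one more tool, called as a command line: name --argument value ..., lists and objects as JSON in quotes. step_arm: Moves the arm, as the interface text tells. Its arguments: {"type":"object","properties":{"motion":{"type":"string"},"squeeze":{"type":"number"}},"required":["motion"]}

```bash
mkdir -p pics; ls
cat > h.py <<'E'
import numpy as np, cv2
from bench import arm
def ray(cam,uv):
    c=arm.calibration(cam);K=np.array(c["K"],float);R=cv2.Rodrigues(np.array(c["rvec"],float))[0];t=np.array(c["tvec"],float).ravel()
    d=R.T@np.linalg.inv(K)@np.array([uv[0],uv[1],1.]);o=-R.T@t
    return o,d
def at_z(cam,uv,z):
    o,d=ray(cam,uv);return o+d*(z-o[2])/d[2]
def proj(cam,P):
    c=arm.calibration(cam)
    return cv2.projectPoints(np.array(P,float).reshape(-1,1,3),np.array(c["rvec"],float),np.array(c["tvec"],float),np.array(c["K"],float),None)[0].reshape(-1,2)
E
python3 - <<'E'
from h import *
np.set_printoptions(precision=1,suppress=True)
for c in("top","side"):
    im=arm.snapshot(c);cv2.imwrite(f"pics/{c}0.png",im[:,:,::-1])
    print(c,ray(c,(320,200)))
    for n,z in(("canister",20),("cradle",0),("cradle_crest",12),("cradle_stop",25),("vial",0),("short_canister",0)):
        for r in arm.pinpoint(c,n)[:3]: print(n,round(r["conf"],2),np.array(r["uv"]),at_z(c,r["uv"],z))
    for r in arm.silhouettes(c,"canister")[:3]:
        v,u=np.nonzero(r["pixels"]);(cx,cy),(w,h),a=cv2.minAreaRect(np.c_[u,v].astype(np.float32));print("sil",r["conf"],r["uv"],cx,cy,w,h,a)
E
```

```text
pics
top (array([ 291.5,   54.4, 1058.2]), array([ 0.2, -0. , -1. ]))
canister 0.93 [393.7 199.7] [ 522.7 -171.    20. ]
canister 0.85 [338.3 202.1] [512.9  -9.   20. ]
cradle 0.82 [213.7 322.8] [168.8 334.7   0. ]
cradle 0.69 [276.3 190.7] [549.  175.7   0. ]
cradle 0.18 [441.9 165.9] [ 634.9 -325.     0. ]
cradle_crest 0.92 [217.3 320.6] [176.1 322.1  12. ]
cradle_crest 0.73 [282.9 194.7] [534.3 154.3  12. ]
cradle_stop 0.84 [207.8 285.7] [269.3 351.8  25. ]
cradle_stop 0.69 [281.8 159.8] [637.9 160.1  25. ]
cradle_stop 0.53 [275.5 191.5] [540.5 175.1  25. ]
vial 0.48 [292.4 244. ] [390.6 122.7   0. ]
short_canister 0.61 [244.6 176.2] [592.5 273.2   0. ]
sil 0.94 [394.5, 199.0] 394.8607482910156 198.45762634277344 45.00526809692383 13.351839065551758 16.927513122558594
sil 0.76 [337.9, 203.5] 337.0 203.5 45.0 14.0 90.0
side (array([ -45. , -753.1,  823. ]), array([ 0.4,  0.7, -0.6]))
canister 0.88 [388.5 252.9] [ 524.4 -172.8   20. ]
canister 0.74 [345.7 220.1] [512.9 -13.2  20. ]
canister 0.22 [320.5 189.6] [534.4 137.5  20. ]
cradle 0.81 [320.5 187.2] [555.5 169.5   0. ]
cradle_crest 0.94 [319.  189.1] [538. 151.  12.]
cradle_crest 0.88 [177.4 205.8] [172.9 321.8  12. ]
cradle_stop 0.69 [346.5 176.2] [630.5 140.9  25. ]
cradle_stop 0.55 [203.2 185.9] [264.2 349.3  25. ]
vial 0.7 [387.8 318.5] [ 406.3 -309.     0. ]
vial 0.5 [283.1 210. ] [410.7 143.3   0. ]
vial 0.38 [344.5 175.5] [649.  175.5   0. ]
short_canister 0.64 [309.6 167.8] [585.2 274.4   0. ]
sil 0.89 [341.4, 217.8] 342.8764343261719 219.78172302246094 15.250285148620605 50.15575408935547 64.29004669189453
sil 0.64 [389.8, 253.8] 390.0858154296875 253.63946533203125 52.67179489135742 17.033166885375977 58.392494201660156
sil 0.54 [476.5, 255.4] 475.25006103515625 251.25001525878906 34.15259552001953 70.5187759399414 18.43494987487793
```

View pics/top0.png

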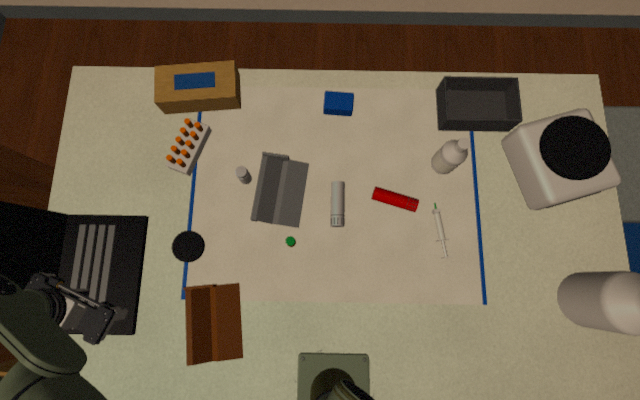

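View pics/side0.png

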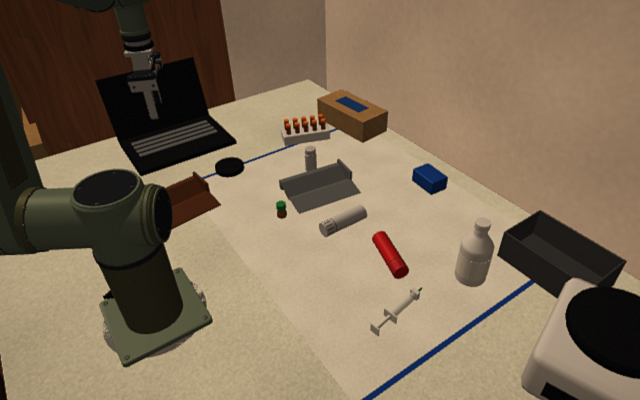

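```bash
cat >> h.py <<'E'
from scipy.optimize import minimize
a=np.linspace(0,2*np.pi,24,endpoint=False)
CAN=np.array([[20*np.cos(t),y,20*np.sin(t)] for y in(-65,65) for t in a])
CRA=[np.array([[x,y,z] for y in(-100,100) for x,z in((-82,0),(-17,12),(0,2),(45,28),(61,28),(61,0))]),
     np.array([[x,y,z] for x in(-19,61) for y in(-95,-103) for z in(0,40)])]
def hullmask(cam,parts,p,z0):
    c,s=np.cos(p[2]),np.sin(p[2]);R=np.array([[c,-s,0],[s,c,0],[0,0,1]]);m=np.zeros((1600,2560),np.uint8)
    for P in parts:
        q=proj(cam,P@R.T+[p[0],p[1],z0]);cv2.fillConvexPoly(m,cv2.convexHull(((q+.5)*4*16).astype(np.int32)),255,shift=4)
    return cv2.resize(m,(640,400),interpolation=cv2.INTER_AREA)/255.
def fit(masks,parts,p0,z0):
    f=lambda p:sum(np.abs(hullmask(c,parts,p,z0)-m).sum()/m.sum() for c,m in masks.items())
    r=minimize(f,p0,method="Nelder-Mead",options=dict(initial_simplex=np.array(p0)+np.array([[0,0,0],[10,0,0],[0,10,0],[0,0,.1]]),maxfev=120))
    return r.x,r.fun
def mask(cam,n,near):
    L=[r for r in arm.silhouettes(cam,n) if np.hypot(*(np.array(r["uv"])-near))<25]
    return L[0]["pixels"].astype(float) if L else None
E
python3 - <<'E'
from h import *
np.set_printoptions(precision=3,suppress=True)
for c in("top","side"): arm.snapshot(c)
for n,parts,p0,z0 in(("cradle",CRA,[552,172,1.45],0),("canister",[CAN],[513,-11,1.57],20)):
    M={c:mask(c,n,proj(c,[p0[0],p0[1],20])[0]) for c in("top","side")};M={c:m for c,m in M.items() if m is not None}
    print(n,list(M),fit(M,parts,p0,z0),[ (c,fit({c:M[c]},parts,p0,z0)) for c in M])
s=arm.state();print(s["t"],s["position"],s["tcp_rot"],s["opening"])
from scipy.spatial.transform import Rotation as Ro
print(Ro.from_quat(s["tcp_rot"]).as_matrix())
im=arm.snapshot("top");cv2.imwrite("pics/crop.png",cv2.resize(im[140:260,225:365,::-1],None,fx=5,fy=5,interpolation=cv2.INTER_CUBIC))
E
```

```text
cradle ['top', 'side'] (array([550.069, 174.019,   1.439]), np.float64(0.11590559762757893)) [('top', (array([550.57 , 174.597,   1.445]), np.float64(0.0643944816616194))), ('side', (array([549.913, 173.951,   1.441]), np.float64(0.049685223949635836)))]
canister ['top', 'side'] (array([508.56 ,  -6.166,   1.571]), np.float64(0.15129765373911574)) [('top', (array([508.734,  -4.965,   1.543]), np.float64(0.050567929437147024))), ('side', (array([507.827,  -7.665,   1.577]), np.float64(0.0544063779357897)))]
1.1 [231.202 526.448 205.439] [ 0.837  0.547 -0.     0.   ] 0.9992875553674904
[[ 0.402  0.916 -0.   ]
 [ 0.916 -0.402 -0.   ]
 [-0.    -0.    -1.   ]]
```

View pics/crop.png

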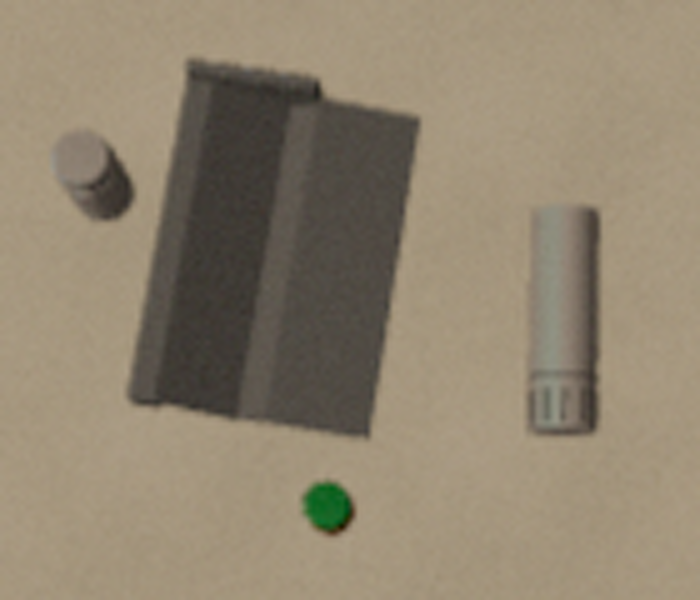

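```bash
cat >> h.py <<'E'
from scipy.spatial.transform import Rotation as Ro
C0=np.array([550.,174]);YAW=1.440
ex=np.array([np.cos(YAW),np.sin(YAW)]);ey=np.array([-ex[1],ex[0]])
Rt=np.column_stack([np.r_[-ey,0],np.r_[-ex,0],[0,0,-1]])
def w(x,y,z): return np.r_[C0+x*ex+y*ey,z]
def rows(x,y,z,n,nt=None):
    s=arm.state();R=Ro.from_quat(s["tcp_rot"]);p=np.array(s["position"]);d=(w(x,y,z)-p)/n/1000
    T=(R.inv()*Ro.from_matrix(Rt)).as_rotvec();nt=nt or n
    print("t",s["t"],"cradle xyz",(p[:2]-C0)@ex,(p[:2]-C0)@ey,p[2],"turn",T.round(3),"F",np.round(s["ft_force"],1),"op",s["opening"])
    for i in range(n):
        print((R.inv().apply(d)).round(3),(T/nt).round(3) if i<nt else 0)
        if i<nt: R=R*Ro.from_rotvec(T/nt)
E
python3 -c "
from h import *
rows(-244,18,200,12,9)"
```

```text
t 1.15 cradle xyz 307.87186982189246 362.0220786357557 205.4464943487109 turn [0.    0.    1.288] F [-0.1  0.3  0.7] op 0.9996596424041028
[-0.036  0.04   0.   ] [0.    0.    0.143]
[-0.03   0.045  0.   ] [0.    0.    0.143]
[-0.023  0.049  0.   ] [0.    0.    0.143]
[-0.016  0.052  0.   ] [0.    0.    0.143]
[-0.009  0.054  0.   ] [0.    0.    0.143]
[-0.001  0.054  0.   ] [0.    0.    0.143]
[0.007 0.054 0.   ] [0.    0.    0.143]
[0.015 0.052 0.   ] [0.    0.    0.143]
[0.022 0.05  0.   ] [0.    0.    0.143]
[0.029 0.046 0.   ] 0
[0.029 0.046 0.   ] 0
[0.029 0.046 0.   ] 0
```

step_arm --motion "-0.036 0.040 0 0 0 0.143 1; -0.030 0.045 0 0 0 0.143 1; -0.023 0.049 0 0 0 0.143 1; -0.016 0.052 0 0 0 0.143 1; -0.009 0.054 0 0 0 0.143 1; -0.001 0.054 0 0 0 0.143 1; 0.007 0.054 0 0 0 0.143 1; 0.015 0.052 0 0 0 0.143 1; 0.022 0.050 0 0 0 0.143 1; 0.029 0.046 0 0 0 0 1; 0.029 0.046 0 0 0 0 1; 0.029 0.046 0 0 0 0 1"

```text
t: 2.65
position: [497.3, -86.5, 208.5]
tcp_rot: [0.997, -0.083, 0.006, -0.002]
ft_force: [0.7, 0.4, 0.4]
opening: 1.003
```

```bash
python3 -c "
from h import *
rows(-244,18,200,3,3)"
```

```text
t 2.65 cradle xyz -265.1465480679243 18.253115059705028 208.48156273654007 turn [-0.005 -0.011 -0.035] F [0.7 0.4 0.4] op 1.0029203490807599
[-0.    -0.007  0.003] [-0.002 -0.004 -0.012]
[-0.    -0.007  0.003] [-0.002 -0.004 -0.012]
[-0.    -0.007  0.003] [-0.002 -0.004 -0.012]
```

step_arm --motion "0 -0.012 0.003 0 0 -0.020 1; 0 -0.008 0.003 -0.002 -0.005 -0.012 1; 0 0 0.05 0 0 0 1; 0 0 0.05 0 0 0 1; 0 0 0.05 0 0 0 1; 0 0 0 0 0 0 1"

```text
t: 3.4
position: [503.1, -62.3, 50.6]
tcp_rot: [0.998, -0.064, 0.005, -0.001]
ft_force: [-0.5, -0.9, -1.1]
opening: 1.002
```

Run:
```python
from h import *
rows(-244,18,12,1)
im=arm.snapshot("side");cv2.imwrite("pics/side1.png",cv2.resize(im[120:300,240:480,::-1],None,fx=3.2,fy=3.2,interpolation=cv2.INTER_CUBIC))
```

```text
t 3.4 cradle xyz -240.39799235901168 15.670354466391714 50.600952024887036 turn [-0.002 -0.01   0.003] F [-0.5 -0.9 -1.1] op 1.001666647996725
[-0.003  0.004  0.039] [-0.002 -0.01   0.003]
```

View pics/side1.png

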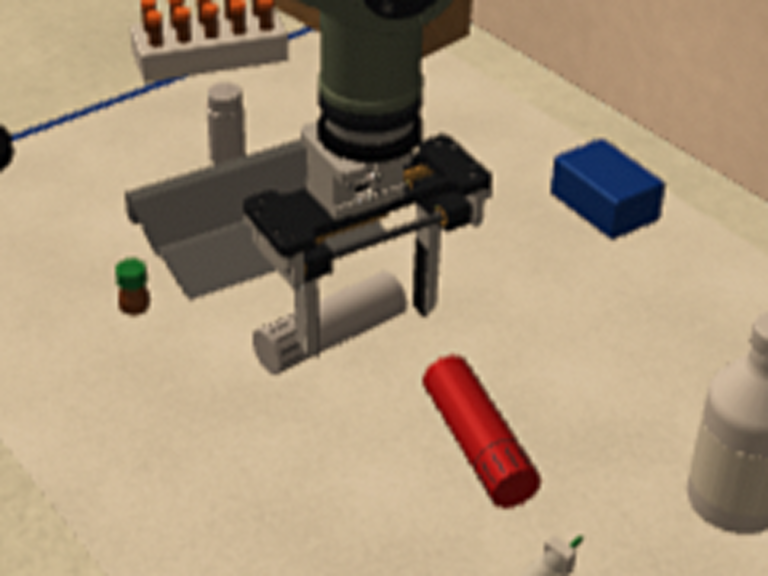

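step_arm --motion "-0.002 0 0.020 0 0 0 1; 0 0 0.016 0 0 0 1; 0 0 0 0 0 0 1; 0 -0.008 0 0 0 0 1; 0 -0.008 0 0 0 0 1; 0 -0.005 0 0 0 0 1; 0 -0.005 0 0 0 0 1; 0 -0.005 0 0 0 0 1; 0 -0.005 0 0 0 0 1; 0 -0.005 0 0 0 0 1; 0 -0.005 0 0 0 0 1; 0 -0.005 0 0 0 0 1; 0 0 0 0 0 0 1"

```text
t: 5.08
position: [520.9, -8.9, 27.3]
tcp_rot: [0.998, -0.062, 0.018, 0.002]
ft_force: [-0.3, -0.1, 0.4]
opening: 0.997
```

```bash
cat >> h.py <<'E'
def where(x,y,yaw,z0=20,cams=("top","side")):
    p=w(x,y,z0)
    for c in cams:
        arm.snapshot(c);m=mask(c,"canister",proj(c,p)[0])
        if m is None: print(c,"none");continue
        q,f=fit({c:m},[CAN],[p[0],p[1],YAW+yaw],z0);print(c,"can cradle xy",(q[:2]-C0)@ex,(q[:2]-C0)@ey,"rel yaw",q[2]-YAW,"cost",f)
E
python3 -c "
from h import *
rows(-180,18,12,1);where(-160,18,.05)"
```

```text
t 5.075 cradle xyz -185.0848583247556 5.007225603418539 27.29685904635383 turn [ 0.002 -0.036  0.007] F [-0.3 -0.1  0.4] op 0.9965461715190722
[-0.013 -0.005  0.015] [ 0.002 -0.036  0.007]
top can cradle xy -146.93759452382605 -32.07678979924717 rel yaw -0.518855872122824 cost 8.41235888294712
side can cradle xy -144.83136815201115 23.280869276888414 rel yaw 0.1357593948407414 cost 0.36644797805700724
```

Run:
```python
from h import *
a=arm.snapshot("side")[150:270,270:430,::-1];b=arm.snapshot("top")[140:260,230:390,::-1]
cv2.imwrite("pics/two.png",np.hstack([cv2.resize(i,None,fx=2.5,fy=2.5*1.5,interpolation=cv2.INTER_CUBIC)[:, :] if 0 else cv2.resize(i,(400,300),interpolation=cv2.INTER_CUBIC) for i in(a,b)]))
rows(-190,18,12,1)
print(arm.state()["qpos"],arm.state()["qvel"])
```

```text
t 5.375 cradle xyz -185.6575576108766 4.905393880010777 27.370774014779006 turn [ 0.002 -0.036  0.006] F [-0.3  0.   0.4] op 0.9993686484689475
[-0.014  0.004  0.015] [ 0.002 -0.036  0.006]
[-1.84409320e-01  2.94376165e-01  1.84728284e+00  1.68663633e-04
  9.64028028e-01 -5.98670745e-02] [ 0.00065105 -0.00209542  0.00095805  0.00234465 -0.00074083 -0.00144062]
```

View pics/two.png

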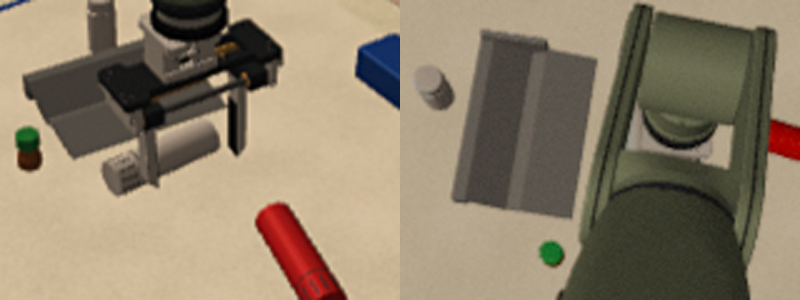

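step_arm --motion "-0.003 0.012 0 0 -0.012 0 1; -0.007 0.006 0.005 0 -0.012 0 1; -0.006 0 0.006 0 -0.012 0 1; 0 0 0.005 0 0 0 1; 0 0 0 0 0 0 1"

```text
t: 6.0
position: [501.0, -27.1, 9.5]
tcp_rot: [0.998, -0.063, -0.002, 0.001]
ft_force: [1.3, -0.2, 0.8]
opening: 1.0
```

```bash
python3 -c "
from h import *
rows(-190,20,12,1);where(-147,22,.12,cams=['side'])"
```

```text
t 6.0 cradle xyz -205.7695806783378 22.37802079968316 9.501696198939369 turn [0.002 0.004 0.005] F [ 1.3 -0.2  0.8] op 1.0002112935794283
[ 0.002 -0.016 -0.003] [0.002 0.004 0.005]
side none
```

step_arm --motion "0 -0.006 0 0 0 0 1; -0.001 -0.006 0 0 0 0 1; 0 -0.006 0 0 0 0 1; -0.001 -0.006 0 0 0 0 1; 0 0 0 0 0 0 1"

```text
t: 6.72
position: [503.4, -0.7, 10.7]
tcp_rot: [0.998, -0.062, -0.001, 0.001]
ft_force: [-0.2, 0.8, -0.2]
opening: 0.999
```

```bash
python3 -c "
from h import *
rows(-170,20,12,1);where(-147,22,.1)"
```

```text
t 6.725 cradle xyz -179.30302757245948 23.37781661854544 10.66964412770577 turn [0.002 0.001 0.006] F [-0.2  0.8 -0.2] op 0.9987433143182095
[ 0.003 -0.009 -0.001] [0.002 0.001 0.006]
top none
side can cradle xy -135.5181816639409 25.602380707853833 rel yaw 0.129281749498265 cost 0.3779591219917639
```

step_arm --motion "0 -0.005 0 0 0 0 1; 0 -0.005 0 0 0 0 1; 0 -0.005 0 0 0 0 1; 0 -0.005 0 0 0 0 1; 0 -0.005 0 0 0 0 1; 0 -0.005 0 0 0 0 1; 0 0 0 0 0 0 1"

```text
t: 7.8
position: [507.5, 30.4, 10.5]
tcp_rot: [0.998, -0.063, -0.001, 0.001]
ft_force: [0.2, 0.2, -0.2]
opening: 1.001
```

Run:
```python
from h import *
rows(-140,20,12,1);where(-115,22,.05)
a=arm.snapshot("side")[150:250,270:430,::-1]
cv2.imwrite("pics/s3.png",cv2.resize(a,None,fx=4,fy=4,interpolation=cv2.INTER_CUBIC))
```

```text
t 7.8 cradle xyz -147.92147202584192 23.37339186926111 10.542921193296035 turn [0.002 0.001 0.005] F [ 0.2  0.2 -0.2] op 1.000863261783727
[ 0.003 -0.008 -0.001] [0.002 0.001 0.005]
top can cradle xy -113.14238415062378 -44.22943593109626 rel yaw -0.511747986663743 cost 9.270980392156863
side none
```

View pics/s3.png

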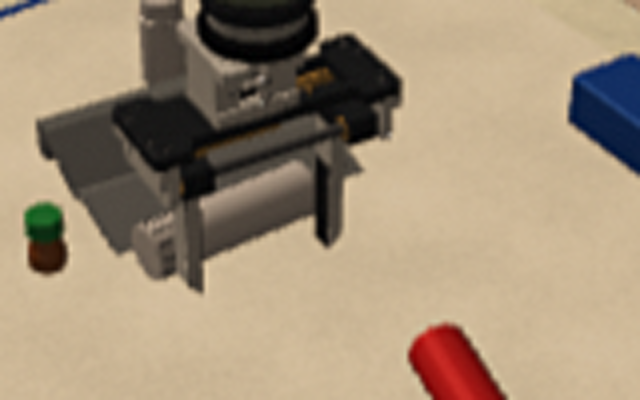

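step_arm --motion "0 -0.005 0 0 0 0 1; 0 -0.005 0 0 0 0 1; 0 -0.005 0 0 0 0 1; 0 -0.005 0 0 0 0 1; 0 -0.005 0 0 0 0 1; 0 -0.005 0 0 0 0 1; 0 -0.005 0 0 0 0 1; 0 0 0 0 0 0 1"

```text
t: 9.05
position: [512.3, 66.5, 10.6]
tcp_rot: [0.998, -0.063, -0.001, 0.002]
ft_force: [-0.1, 0.5, -0.4]
opening: 1.004
```

Run:
```python
from h import *
rows(-110,20,12,1);where(-82,22,.0)
```

```text
t 9.05 cradle xyz -111.5185278500828 23.312757518842314 10.597339176447267 turn [0.003 0.001 0.005] F [-0.1  0.5 -0.4] op 1.003868678818275
[ 0.003 -0.001 -0.001] [0.003 0.001 0.005]
top none
side can cradle xy -78.95117166304664 31.158236976876687 rel yaw 0.012315725424993484 cost 0.38044739022369506
```

step_arm --motion "0 -0.005 -0.0005 0 0 0 1; 0 -0.005 -0.0005 0 0 0 1; 0 -0.005 -0.0005 0 0 0 1; 0 -0.005 -0.0005 0 0 0 1; 0 -0.005 -0.0005 0 0 0 1; 0 -0.005 -0.0005 0 0 0 1; 0 -0.005 -0.0005 0 0 0 1; 0 -0.005 -0.0005 0 0 0 1"

```text
t: 10.25
position: [517.9, 107.3, 15.0]
tcp_rot: [0.998, -0.063, -0.001, 0.002]
ft_force: [0.2, -2.0, 1.8]
opening: 0.999
```

Run:
```python
from h import *
rows(-60,20,16,1);where(-40,25,.0,28)
```

```text
t 10.25 cradle xyz -70.32404607860816 23.151926391646754 15.027796822740303 turn [0.005 0.001 0.004] F [ 0.2 -2.   1.8] op 0.9986383032062859
[ 0.003 -0.01  -0.001] [0.005 0.001 0.004]
top none
side can cradle xy -37.486571742741724 30.274606820088152 rel yaw 0.013097507931114194 cost 0.3159231217239371
```

step_arm --motion "0 -0.005 -0.0005 0 0 0 1; 0 -0.005 -0.0005 0 0 0 1; 0 -0.005 -0.0005 0 0 0 1; 0 -0.004 -0.0005 0 0 0 1; 0 -0.004 -0.0005 0 0 0 1; 0 -0.003 0 0 0 0 1"

```text
t: 11.2
position: [521.0, 135.1, 17.2]
tcp_rot: [0.998, -0.064, -0.001, 0.002]
ft_force: [0.1, -0.2, -0.1]
opening: 0.999
```

Run:
```python
from h import *
rows(-60,20,16,1);where(-15,25,.0,30,cams=["side"])
```

```text
t 11.2 cradle xyz -42.3537433810958 23.659695642020544 17.23651474847545 turn [0.004 0.001 0.003] F [ 0.1 -0.2 -0.1] op 0.9985857773277603
[0.004 0.018 0.001] [0.004 0.001 0.003]
side none
```

step_arm --motion "0 0 0 0 0 0 1; 0 0 0 0 0 0 1; 0 0 0 0 0 0 1; 0 0 0 0 0 0 1"

```text
t: 11.8
position: [520.8, 134.8, 17.0]
tcp_rot: [0.998, -0.064, -0.001, 0.002]
ft_force: [-0.1, 0.1, -0.4]
opening: 1.001
```

Run:
```python
from h import *
rows(-60,20,16,1);where(0,25,.0,25,cams=["side"])
a=arm.snapshot("side")[130:230,250:410,::-1]
cv2.imwrite("pics/s4.png",cv2.resize(a,None,fx=4,fy=4,interpolation=cv2.INTER_CUBIC))
```

```text
t 11.8 cradle xyz -42.720060207691056 23.82432270303784 17.042255876166873 turn [0.004 0.002 0.003] F [-0.1  0.1 -0.4] op 1.0012633026762556
[0.004 0.017 0.001] [0.004 0.002 0.003]
side can cradle xy -3.965134941466163 29.38256138173325 rel yaw -0.02141399959104673 cost 0.25057266763037916
```

View pics/s4.png

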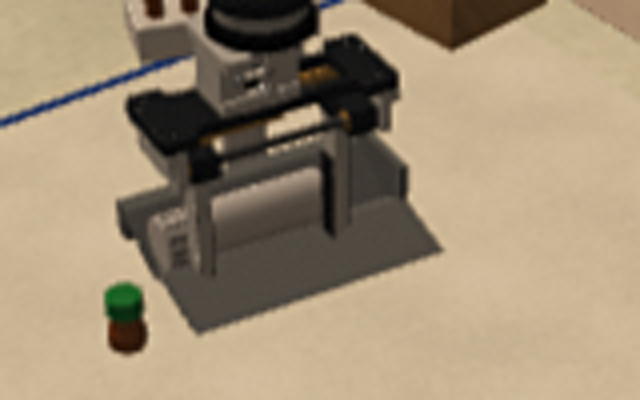

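step_arm --motion "0 0.010 0 0 0 0 1; 0 0.012 -0.005 0 0 0 1; 0 0 -0.040 0 0 0 1; 0 0 -0.040 0 0 0 0; -0.030 -0.005 -0.02 0 0 0 -1; -0.040 -0.020 0 0 0 0 -1; -0.035 -0.030 0 0 0 0 -1; 0 -0.010 0 0 0 0 -1; 0 0 0 0 0 0 -1"

```text
t: 13.08
position: [422.1, 185.8, 128.5]
tcp_rot: [0.998, -0.067, 0.002, 0.002]
ft_force: [0.1, 0.4, 0.7]
opening: 0.4
```

Run:
```python
from h import *
rows(0,138,120,1);where(0,28,.0,25)
```

```text
t 13.075 cradle xyz -4.976656723146718 128.3161446345314 128.454665072055 turn [ 0.004 -0.003 -0.003] F [0.1 0.4 0.7] op 0.39968555571429687
[-0.01  -0.005  0.008] [ 0.004 -0.003 -0.003]
top none
side can cradle xy -3.422600088946909 28.987507446525484 rel yaw -0.023776330340453455 cost 0.12580364294918678
```

step_arm --motion "-0.010 -0.004 0 0 0 0 -1; 0 0 0.030 0 0 0 -1; 0 0 0.040 0 0 0 -1; 0 0 0.025 0 0 0 -1; 0 0 0.010 0 0 0 -1; 0 0 0 0 0 0 -1"

```text
t: 14.02
position: [413.3, 189.6, 20.8]
tcp_rot: [0.998, -0.07, 0.001, 0.002]
ft_force: [-1.4, -0.2, 0.4]
opening: 0.004
```

Run:
```python
from h import *
rows(-1,115,18,1)
a=arm.snapshot("side")[130:230,250:410,::-1];b=arm.snapshot("top")[140:240,215:375,::-1]
cv2.imwrite("pics/s5.png",np.hstack([cv2.resize(i,(400,250),interpolation=cv2.INTER_CUBIC) for i in(a,b)]))
```

```text
t 14.025 cradle xyz -2.3800234195005636 137.55392603725275 20.7673535849858 turn [ 0.003 -0.003 -0.009] F [-1.4 -0.2  0.4] op 0.003786803306816261
[ 0.023 -0.002  0.003] [ 0.003 -0.003 -0.009]
```

View pics/s5.png

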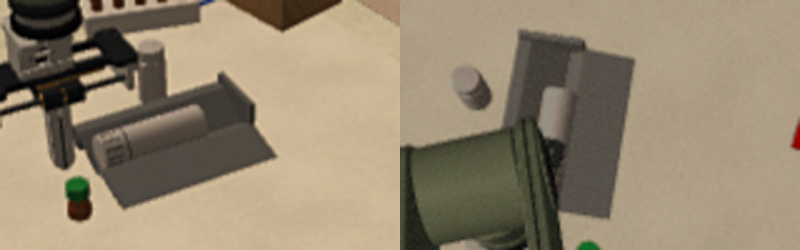

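step_arm --motion "0.010 0 0 0 0 0 -1; 0.008 0 0 0 0 0 -1; 0.005 0 0 0 0 0 -1; 0.005 0 0 0 0 0 -1; 0.005 0 0 0 0 0 -1; 0.005 0 0 0 0 0 -1; 0.005 0 0 0 0 0 -1; 0.005 0 0 0 0 0 -1; 0.005 0 0 0 0 0 -1; 0.005 0 0 0 0 0 -1; 0.005 0 0 0 0 0 -1"

```text
t: 15.5
position: [482.2, 181.5, 24.6]
tcp_rot: [0.998, -0.07, 0.004, 0.0]
ft_force: [-0.5, 0.6, 0.4]
opening: 0.002
```

Run:
```python
from h import *
rows(-1,47,20,1);where(0,0,.0,25)
```

```text
t 15.5 cradle xyz -1.4437426682559398 68.23309264776867 24.634247973317926 turn [ 0.    -0.007 -0.009] F [-0.5  0.6  0.4] op 0.001955678717128926
[ 0.021 -0.001  0.005] [ 0.    -0.007 -0.009]
top none
side can cradle xy -4.185040209539801 -11.2278681614343 rel yaw 0.007759523529115242 cost 0.10071551427588579
```

step_arm --motion "0.004 0 0.001 0 0 0 -1; 0.004 0 0.001 0 0 0 -1; 0.004 0 0.001 0 0 0 -1; 0.003 0 0 0 0 0 -1"

```text
t: 16.2
position: [496.8, 179.2, 21.4]
tcp_rot: [0.998, -0.07, 0.003, 0.001]
ft_force: [-1.1, 1.0, 0.7]
opening: 0.006
```

step_arm --motion "0.002 0 0 0 0 0 -1; 0.002 0 0 0 0 0 -1"

```text
t: 16.45
position: [501.1, 178.7, 21.3]
tcp_rot: [0.998, -0.07, 0.003, 0.0]
ft_force: [-1.6, 1.2, -0.2]
opening: 0.006
```

Run:
```python
from h import *
rows(-1,47,20,1);where(0,-28,.0,25)
```

```text
t 16.45 cradle xyz -1.7289501473973725 49.13378971741712 21.315794201853404 turn [ 0.001 -0.006 -0.009] F [-1.6  1.2 -0.2] op 0.0063845240230392146
[ 0.002 -0.001  0.001] [ 0.001 -0.006 -0.009]
top none
side can cradle xy -2.8163429167438747 -29.218535499732027 rel yaw 0.022655420663439063 cost 0.09337721102426985
```

Nearly there; creep until the force rises.

step_arm --motion "0.0015 0 0 0 0 0 -1"

```text
t: 16.77
position: [501.3, 178.5, 21.2]
tcp_rot: [0.998, -0.07, 0.002, 0.001]
ft_force: [-6.1, 1.3, 3.0]
opening: 0.005
```

step_arm --motion "0.0015 0 0 0 0 0 -1"

```text
t: 16.9
position: [501.3, 178.4, 20.9]
tcp_rot: [0.998, -0.07, 0.0, 0.001]
ft_force: [-5.6, 1.2, 3.7]
opening: 0.006
```

step_arm --motion "0.0015 0 0 0 0 0 -1"

```text
t: 17.02
position: [501.2, 178.3, 20.5]
tcp_rot: [0.998, -0.07, -0.002, 0.001]
ft_force: [-4.6, 1.3, 2.9]
opening: 0.006
```

step_arm --motion "0 0 0 0 0 0 -1; 0 0 0 0 0 0 -1; -0.006 0 0 0 0 0 -1; -0.015 0 0 0 0 0 -1; -0.03 0 0 0 0 0 -1; -0.03 0 -0.03 0 0 0 -1; -0.02 0 -0.06 0 0 0 -1; -0.02 0 -0.06 0 0 0 -1; -0.02 0.04 -0.03 0 0 0 -1; 0 0 0 0 0 0 -1; 0 0 0 0 0 0 -1"

```text
t: 18.4
position: [350.6, 158.2, 204.7]
tcp_rot: [0.998, -0.069, 0.005, 0.001]
ft_force: [-0.2, -0.5, -0.1]
opening: 0.002
```

Run:
```python
from h import *
rows(-1,47,20,1);where(0,-29,.0,25)
a=arm.snapshot("side")[130:230,250:410,::-1];b=arm.snapshot("top")[140:240,215:375,::-1]
cv2.imwrite("pics/s6.png",np.hstack([cv2.resize(i,(400,250),interpolation=cv2.INTER_CUBIC) for i in(a,b)]))
```

```text
t 18.4 cradle xyz -41.64025147807189 195.5946043412087 204.71098276621456 turn [ 0.001 -0.009 -0.007] F [-0.2 -0.5 -0.1] op 0.0024344169986216207
[ 0.147 -0.042  0.186] [ 0.001 -0.009 -0.007]
top can cradle xy -0.8538285908849489 -30.6787212280206 rel yaw -0.007414586824217029 cost 0.09283713485394157
side can cradle xy -3.5102282291732396 -29.2630234876885 rel yaw 0.018830821112274743 cost 0.055337690631808274
```

View pics/s6.png

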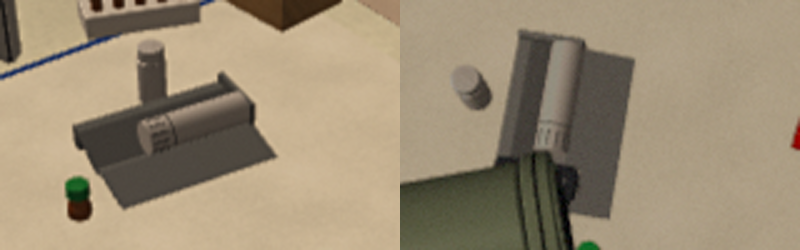

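The canister sits against the plate at y ≈ −30 and the arm is clear, so I'm handing the job in.

```bash
python3 -c "
from bench import arm
print(arm.job_done())"
```

```text
the job is handed in; nothing more can be done
None
```

The canister is lying in the groove of the grey cradle against its end plate, and I handed the job in at about 18.5 s of the 51 s allowed. No verdict came back.

**What I did:** With the fingers open I rolled the canister sideways along the bench, up the ramp and over the crest, which also turned it parallel to the groove. It dropped into the groove on its own. I then shut the fingers and pushed it by its cap end until it stopped at the plate. It never moved between the fingers, and I never lifted it.

**Last checks:**

| Check | Result |
|---|---|
| Position along the groove | y about −29 to −31 mm (target −30) |
| Angle to the groove | within 0.02 rad |
| Offset from the groove's middle line | −1 mm from the top camera, −3.5 mm from the side camera |
| Highest contact force reported | about 7 N, while pressing against the plate |
| Arm at hand-in | clear, about 200 mm above the bench, with no force on the tool |

**Where things disagreed or went wrong:**
- **Camera offset:** the two cameras differ by about 2.7 mm across the groove, which is roughly the calibration error. In the picture the canister looks fully seated.
- **First push:** the fingers drifted about 15 mm too high and 11 mm sideways, so I backed off, corrected and carried on.
- **Canister readings:** some came back empty or wrong because the arm hid the canister from the top camera.
- **Bystanders:** I did not measure them again. The vial and the short canister look unmoved in the last picture, and I came near none of the others.
- **Half turn:** I did not measure the canister's roll angle directly. It rolled about 180 mm, well over half a turn.

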